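# Slide a tin past the spring stop of a can rack

## Task

Stow the short tin in the rear bay of the white can rack without picking it up: with the fingertips press the red spring strip down behind the tin and, keeping it held down, push the tin along the lane until it is past the red teeth. Then let the strip go so that the teeth spring up behind the tin and lock it in. The tin stays standing on its runners, never lifted or tipped, and the other things on the counter stay where they are.

Things in the scene. Friction and masses are not known exactly. Their poses are not given: they have to be found in the camera images.
- can_rack: White fixed can rack (mm): open-topped lane 250 long (its x), 92 wide (y). Origin under its centre on the counter; x runs along the lane from the open near end (-125) to the end wall (inner face 112, 60 high); z up. Side walls 40 high, 82 apart. The tin rides on two grey runners along the walls, tops at z=24; the 60 wide channel between them holds the red strip.
- spring_stop (a joint): Travel (m) of the red spring stop, strip and teeth in one: 0 up (rest), 0.012 fully down. It moves straight down wherever it is pressed; about 2.5 N starts it, 7.5 N holds it fully down. From 0.007 on the teeth are below the runners.
- stop_top (a point): Point on top of the flat red strip, mid-lane, in its black-ribbed press area at rack x=-100 mm; moves with it, axes as the rack's. The strip is 52 mm wide, spans rack x=-122 to 30 and runs on under the tin; top at z=21 mm at rest, 9 mm fully down. Shut fingertips can slide along it while pressing.
- stop_teeth (a point): Point midway between the tops of the two red teeth at the strip's far end (rack x=26 mm); moves with them. The teeth stand at the strip's edges, 44 mm apart, 8 mm long in x (22 to 30); tops at z=31 mm at rest, 7 mm above the runners, so they block the tin. Fingertips pass between them.
- tin_center (a point): Centre of the short tin (75 mm diameter, 58 mm high, standing, loose, 0.18 to 0.36 kg), half-way up: 29 mm above the runners. It starts in the lane on the near side of the teeth, at rack x=-32 to -12 mm. The teeth can rise behind it once its centre is beyond x=61 mm; it meets the end wall at x=74.5 mm.
- timer: Bystander, loose: red and white kitchen timer, 70 mm across, 62 mm high, beside the rack on its left; origin at the centre of its underside.
- butter_pack: Bystander, loose: butter packet, 73x102x37 mm, beside the rack on its right; origin at the centre of its underside.
- tall_tin: Bystander, loose: teal and white tall tin, 75 mm diameter, 110 mm high, left of the rack; origin at the centre of its underside.
- mustard: Bystander, loose: mustard-coloured jar with red lid, 66 mm diameter, 100 mm high, left of the rack; origin at the centre of its underside.
- mug: Bystander, loose: green and white mug, 89x120x86 mm, right of the rack; origin at the centre of its underside.
- spice: Bystander, loose: glass spice jar with dark cap, 43 mm diameter, 118 mm high, right of the rack; origin at the centre of its underside.
Not all that is in view belongs to the job. Of the things like the part that bears tin_center, leave any that is blue, pink or yellow; of the rest the smaller one is meant.

How it is judged (in metres and radians):
On the way, in this order (a step that is already met when the one before it is completed fails the run):
1. the fingertips hold the stop down, teeth below the runners, with the tin still on the near side (value of joint spring_stop above 0.007 m and contact force between the fingers and spring_stop above 0.3 N and x of tin_center in the frame of can_rack below 0 m), for 0.1 s.
2. the tin has been pushed past the teeth while the fingertips still hold the stop down (value of joint spring_stop above 0.007 m and contact force between the fingers and spring_stop above 0.3 N and x of tin_center in the frame of can_rack above 0.06 m), for 0.1 s.
At the end, for the whole second after the job is handed in: The tin stands on the runners in the rear bay, its centre 60 to 77 mm along the rack's x, upright within 0.08 rad and at rest, and the stop is back up (within 2 mm) so that its teeth stand behind the tin (x of tin_center in the frame of can_rack between 0.06 and 0.077 m and value of joint spring_stop below 0.002 m and angle between tin_center's own z axis and vertical below 0.08 rad and z of tin_center in the frame of can_rack between 0.049 and 0.057 m and linear speed of short_tin below 0.01 m/s); the robot touches nothing.
It fails at once if the tin is lifted off the runners (8 mm) (z of tin_center in the frame of can_rack above 0.061 m).
It fails at once if the tin is tipped by more than 0.25 rad (angle between tin_center's own z axis and vertical above 0.25 rad).
It fails at once if the tin is above the teeth while the stop is not held down (x of tin_center in the frame of can_rack between 0 and 0.05 m and value of joint spring_stop below 0.005 m).
It fails at once if a bystander is moved more than 25 mm (distance of any of timer, butter_pack, tall_tin, mustard, mug, spice from where it was at the start of the episode above 0.025 m).
It also fails if it takes over 40 s, if anything falls off the work surface, if the arm or the gripper's body presses on something with over 40 N, if the wrist force passes 120 N, or if a joint passes its speed limit or range.

## Robot

A 6-joint arm with a two-finger parallel gripper is mounted at the origin on a cart in front of the work surface, level with it; the furniture and walls round the work are solid. World frame = base frame: x ahead of the robot, y to its left, z up, the work surface at z = 0. Lengths are in mm, angles in degrees, forces in N, time in s.
With the tool pointing down it reaches from about 350 to 850 mm from the base axis. Payload 8.1 kg.
Tool frame: the origin (TCP) lies midway between the tips of the shut fingers; the grasp point (between the pads) lies 19 mm behind it (r.pinch_z is the distance from the TCP to the grasp point, in mm); z points along the fingers, y is the line along which they close (so a half turn about z gives the same grasp; the last joint's range is limited). The gripper opens to 85 mm and grips with 20 to 120 N. Pads are 22 mm wide; open, the fingers measure 114 mm over their backs; the gripper's body (76 mm by 85 mm) begins 54 mm behind the grasp point. The pads swing forward as they close: fully open they stand 13 mm farther back than shut.
Start: joints at [62.888, 7.471, 85.268, -0, 87.261, -4.893], TCP at [226.871, 555.459, 231.292] pointing down, gripper open.
Joint ranges: [-169.43, 169.43], [-51.17, 129.36], [1.28, 143.12], [-76.62, 256.62], [0, 156.53], [-152.29, 152.29]. Speed limits (degrees/s): [136.94, 136.94, 159.86, 180, 180, 180].

## Interface

Orientations are given as [roll, pitch, yaw] about the fixed x, y, z axes, in that order (R = Rz(yaw) Ry(pitch) Rx(roll)).
In Python, from bench import sensors, optics, job, r gives the robot as it stands.
- The arm moves only by the tool play_rows, never from a script. Its argument "motion" is a list that holds one entry, the list of rows, each a list of 6 numbers: the shift along the tool's x, y, z in cm, then the turn, a rotation vector about the tool's x, y, z in degrees. In form: [[[x, y, z, ax, ay, az], ...]]. A call has 1 to 5 rows; each row is the pose to reach, as a shift and turn from the pose commanded when the call began, along the tool's axes at that moment; what a row does not reach only later rows make up. A row lasts 1/10 s, in which the tool goes at most 50 mm and 8.59 degrees, less where a joint would pass 70% of its speed; a pose out of reach is approached as far as the arm can. A call with a gripper value outside its range is refused whole. "jaw" is the opening, from 0 (shut) to 1 (fully open), set as the call begins (left out, the last holds). The fingers move at their own pace and stop on an object; "squeeze" is the grip in N (left out, the last holds). Time passes only in rows, so rows that repeat a pose let the fingers close. It gives the time, the measured TCP pose, the force, the opening and the grip force at its end, in the units of the state.
- sensors.sense(): the state, without advancing time (a new reading comes with each control period).
- optics.snapshot(name): name is "scene" or "top" or "wrist"; returns a dict with "pixels" (420x560x3 uint8, red, green, blue), "mtx" (3x3 intrinsics, pixels), "R" (3x3) and "t" (3): a world point X has camera coordinates R X + t; the wrist camera has in their place "T_tool_cam" (4x4, takes a point from camera to tool coordinates, whose origin is the TCP and whose axes are the flange's). Camera axes: x right, y down, z forward; pixel columns grow to the right and rows downward; lengths in mm; the calibration is good to about 2 mm. A picture is of the moment at which its call begins: read the wrist's pose just before it. There is no depth.
- job.hand_in(): hands the job in; it is judged then, once.
The state is a dict: "time": time; "joint_pos": joint angles; "qd": joint speeds; "joint_efforts": joint torques, N m; "tool_pos": TCP position; "tcp_rot": TCP orientation; "ft_force": force on the tool from outside, world axes, zero at the start; "wrist_torque": the same for the moment, N m; "finger_gap": finger opening in mm; "grip_force": force on a finger pad.
Only numpy, scipy, OpenCV 4.12 (cv2) and the standard library are available. Lean on these libraries where they do the work, as an engineer would, in place of code of your own. Each camera call takes 0.05 s, during which the arm holds its last target. There are 200 camera calls.

## Working session

There is one attempt and no reset: what is moved stays moved. The work goes in short steps, Python scripts to look and compute and a tool call to move; the robot and the scene stay as the last step left them, time stands still between calls to the robot, and variables do not carry over. Pictures are saved under pics/ and viewed, at most 10 in all, crops included, and the job is handed in when it is done.

Besides the shell and the picture viewer there is one more tool, called after "Request:" as a command line: name --argument value ..., lists and objects as JSON in quotes. play_rows: Moves the arm, as the interface text tells. Its arguments: {"type":"object","properties":{"motion":{"type":"array","items":{"type":"array","items":{"type":"array","items":{"type":"number"}}}},"jaw":{"type":"number"},"squeeze":{"type":"number"}},"required":["motion"]}

```bash
mkdir -p pics
cat > h.py <<'E'
import numpy as np,cv2
from bench import sensors,optics,job,r
def snap(n,f=None):
    d=optics.snapshot(n)
    if f: cv2.imwrite('pics/'+f,cv2.cvtColor(d['pixels'],cv2.COLOR_RGB2BGR))
    return d
def ray(d,u,v,z):
    M,R,t=[np.array(d[k],float) for k in('mtx','R','t')]
    c=-R.T@t; w=R.T@np.linalg.inv(M)@[u,v,1]
    return c+w*(z-c[2])/w[2]
E
python3 - <<'E'
from h import *
import pickle
for n in('scene','top'): pickle.dump(snap(n,n+'.png'),open(n+'.pkl','wb'))
a=cv2.imread('pics/top.png');b=cv2.imread('pics/scene.png')
print(sensors.sense())
E
```

```text
{'time': 0.1, 'joint_pos': array([ 6.28876520e+01,  7.51006067e+00,  8.53238033e+01,  1.58827902e-03,
        8.72630403e+01, -4.89369785e+00]), 'qd': array([-0.01684439, -0.03727264, -0.0921165 , -0.07385085,  0.07399753,
        0.08504461]), 'joint_efforts': array([ 1.06674954e-03, -5.70949066e+01, -5.01941836e+01, -1.60565246e-04,
        7.84680858e-03,  2.24159481e-05]), 'tool_pos': array([226.62971313, 555.00575651, 230.34953862]), 'tcp_rot': array([-1.79903584e+02, -9.84719550e-03,  1.57781264e+02]), 'ft_force': array([-0.38356712, -0.76541711, -0.3122718 ]), 'wrist_torque': array([ 0.00293288, -0.00649449, -0.00529754]), 'grip_force': 0.0, 'finger_gap': 85.47644272699927}
```

View pics/top.png

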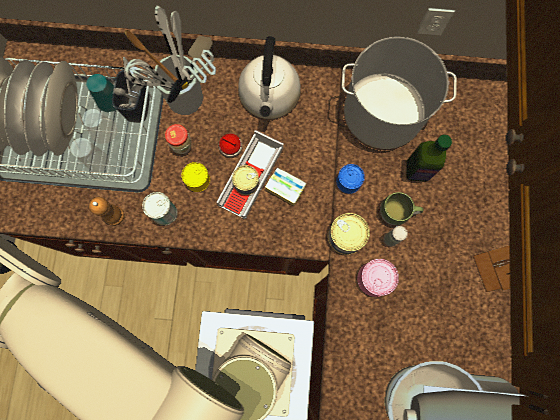

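View pics/scene.png

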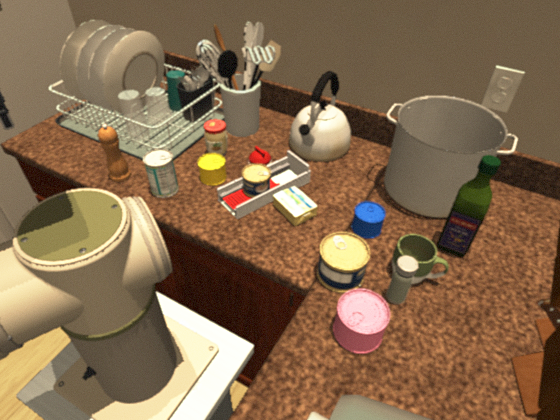

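Both views show the white rack, at about (250,175) in the top view, with a tin in its lane. Tin-like candidates in the top view are gold/navy in the lane (246,179), large gold/navy (350,232), yellow (195,176), blue (350,178) and pink (379,278). Coloured ones are excluded, and the smaller of the other two is the one in the lane. I'll confirm that in an enlarged crop.

Run:
```python
from h import *
import pickle
a=cv2.imread('pics/top.png')[120:225,200:320]
cv2.imwrite('pics/crop1.png',cv2.resize(a,None,fx=5.5,fy=5.5,interpolation=cv2.INTER_CUBIC))
d=pickle.load(open('top.pkl','rb'))
for p in [(246,179),(350,232)]: print(ray(d,*p,82))
print(ray(d,258,325,0))
```

```text
[523.26651099  64.80027453  82.        ]
[ 396.72305116 -238.67804203   82.        ]
[122.91198321  -5.09936739   0.        ]
```

View pics/crop1.png

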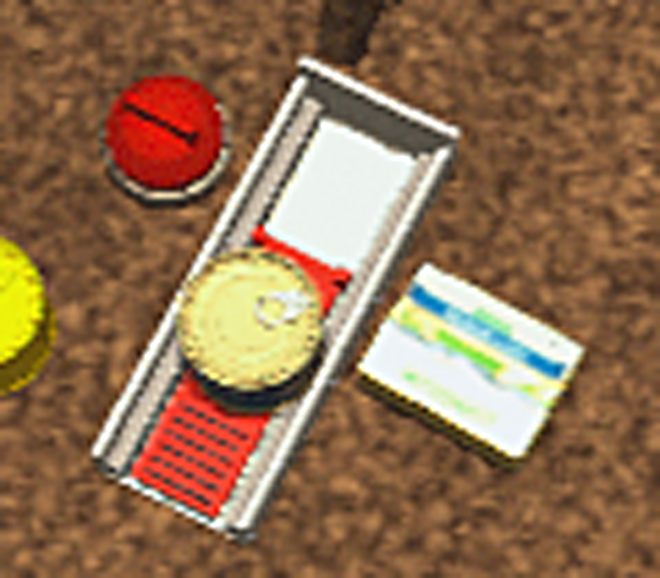

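The crop shows the gold/navy tin at crop (250,320), top-view pixel (245,178), sitting on the red strip in the lane. The ribbed press area is at the near end and the teeth are just beyond the tin, so this is the smaller one that is meant. Next is the rack pose.

Run:
```python
from h import *
import pickle
d=pickle.load(open('top.pkl','rb'))
f=lambda u,v,z: ray(d,200+u/5.5,120+v/5.5,z)
NL=f(97,455,40);NR=f(243,535,40);FL=f(302,62,60);FR=f(458,132,60)
tl=f(258,235,31);tr=f(343,277,31)
for n,p in dict(NL=NL,NR=NR,FL=FL,FR=FR,tl=tl,tr=tr,tin=f(250,320,82)).items(): print(n,p.round(1))
n=(NL+NR)/2;fa=(FL+FR)/2;e=(fa-n)[:2];print(np.linalg.norm(e),np.degrees(np.arctan2(e[1],e[0])),((n+fa)/2).round(1))
# pca on tin lid / strip
im=cv2.cvtColor(d['pixels'],cv2.COLOR_RGB2HSV)
m=((im[...,0]<6)|(im[...,0]>174))&(im[...,1]>180)&(im[...,2]>130)
m=m.astype('uint8');m[:,:215]=0;m[:, :]*=1
ys,xs=np.where(m[185:222,215:255]);ys+=185;xs+=215
P=np.array([ray(d,x,y,21)[:2] for x,y in zip(xs,ys)]);print(len(P),P.mean(0))
th=np.arctan2(e[1],e[0]);u=np.array([np.cos(th),np.sin(th)]);v=np.array([-u[1],u[0]])
print(P.mean(0)@u,P.mean(0)@v,[(n+fa)[:2]/2@u,(n+fa)[:2]/2@v],(P@v).min(),(P@v).max(),(P@u).min(),f(250,320,82)[:2]@u,f(250,320,82)[:2]@v)
```

```text
NL [456.4 143.1  40. ]
NR [420.4  62.1  40. ]
FL [677.   55.3  60. ]
FR [644.9 -31.6  60. ]
tl [587.2  71.6  31. ]
tr [567.7  23.6  31. ]
tin [525.5  66.6  82. ]
240.3148022161883 -22.188311469210124 [549.7  57.2  50. ]
237 [469.975085    92.75384446]
400.1436583564915 263.37218694554315 [np.float64(487.37944587081967), np.float64(260.57646489334735)] 238.54144871376064 289.1446072662382 371.3158847809527 461.4663664902447 260.1264573540935
```

Request:
play_rows --motion '[[[-3.6,-3.1,0,0,0,0],[-7.2,-6.2,0,0,0,0],[-10.8,-9.3,0,0,0,0],[-14.4,-12.4,0,0,0,0],[-18,-15.5,0,0,0,0]]]' --jaw 0

```text
time: 0.6
tool_pos: [335.1, 342.1, 230.9]
tcp_rot: [-180.0, -0.0, 157.8]
ft_force: [0.9, 0.3, 0.6]
finger_gap: 12.7
grip_force: 0.0
```

Request:
play_rows --motion '[[[-3.6,-3.1,0,0,0,0],[-7.2,-6.2,0,0,0,0],[-10.8,-9.3,0,0,0,0],[-14.4,-12.4,0,0,0,0],[-18,-15.4,0,0,0,0]]]'

```text
time: 1.1
tool_pos: [443.6, 131.3, 231.1]
tcp_rot: [180.0, -0.0, 157.8]
ft_force: [1.4, 0.7, 0.3]
finger_gap: -0.3
grip_force: 0.0
```

Request:
play_rows --motion '[[[-3.6,-2.9,0,0,-7.5,0],[-3.6,-2.9,2,0,-15,0],[-3.6,-2.9,5,0,-15,0],[-3.6,-2.9,8,0,-15,0],[-3.6,-2.9,10,0,-15,0]]]'

```text
time: 1.6
tool_pos: [464.1, 92.5, 128.7]
tcp_rot: [-179.9, 14.9, 157.8]
ft_force: [0.4, 0.2, -0.9]
finger_gap: -0.0
grip_force: 0.0
```

Run:
```python
from h import *
import pickle
s=sensors.sense();d=snap('wrist','w1.png');pickle.dump((s,d),open('w1.pkl','wb'))
print(s['tool_pos'],s['tcp_rot'],d['T_tool_cam'],d['mtx'])
t=snap('top');cv2.imwrite('pics/t2.png',cv2.resize(cv2.cvtColor(t['pixels'],cv2.COLOR_RGB2BGR)[120:225,200:320],None,fx=5,fy=5))
```

```text
[464.05671854  92.52489528 128.66326259] [-179.92747617   14.88238162  157.79632979] [[-5.51992352e-04 -9.47575618e-01 -3.19531131e-01  8.31464187e+01]
 [ 9.99999780e-01 -4.05324984e-04 -5.25507977e-04 -1.04827252e+00]
 [ 3.68444595e-04 -3.19531350e-01  9.47575633e-01 -1.41595200e+02]
 [ 0.00000000e+00  0.00000000e+00  0.00000000e+00  1.00000000e+00]] [[304.07218427   0.         276.78303649]
 [  0.         304.07218427 209.7954065 ]
 [  0.           0.           1.        ]]
```

View pics/w1.png

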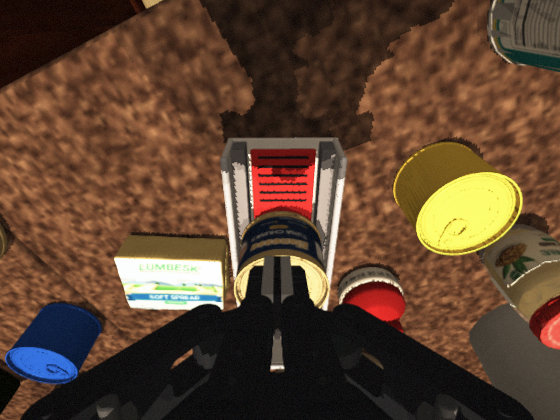

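The wrist view shows the strip's near edge at about (251–316,149), with the ribs below it. The tin's near rim is at about (280,213) and the wall tops are at x≈225 and 343.

Run:
```python
from h import *
import pickle
from scipy.spatial.transform import Rotation as Ro
s,d=pickle.load(open('w1.pkl','rb'))
W=np.eye(4);W[:3,:3]=Ro.from_euler('xyz',s['tcp_rot'],degrees=True).as_matrix();W[:3,3]=s['tool_pos']
C=W@d['T_tool_cam']; d['R']=C[:3,:3].T; d['t']=-d['R']@C[:3,3]
im=cv2.cvtColor(d['pixels'],cv2.COLOR_RGB2HSV)
m=((im[...,0]<6)|(im[...,0]>174))&(im[...,1]>150)&(im[...,2]>80)
th=np.radians(-22.2);u=np.array([np.cos(th),np.sin(th)]);v=np.array([-u[1],u[0]])
q=lambda x,y,z:(lambda p:(round(p@u,1),round(p@v,1)))(ray(d,x,y,z)[:2])
sub=m[140:215,235:330];ys,xs=np.where(sub);print('rows',ys.min()+140)
for y in range(152,206,6):
    x=np.where(m[y,235:330])[0]+235
    if len(x): print(y,q(x.min(),y,21),q(x.max()+1,y,21))
print('near',q(283,ys.min()+140,21))
print('walls',q(223,155,40),q(345,155,40),q(228,230,40),q(341,230,40))
print('tin near bottom',q(280,213,24),'tcp',s['tool_pos'][:2]@u,s['tool_pos'][:2]@v)
```

```text
rows 149
152 (np.float64(371.6), np.float64(239.6)) (np.float64(371.6), np.float64(290.4))
158 (np.float64(376.6), np.float64(240.1)) (np.float64(376.6), np.float64(289.9))
164 (np.float64(381.8), np.float64(239.9)) (np.float64(381.8), np.float64(290.3))
170 (np.float64(387.1), np.float64(239.6)) (np.float64(387.1), np.float64(289.9))
176 (np.float64(392.5), np.float64(239.4)) (np.float64(392.5), np.float64(290.2))
182 (np.float64(398.1), np.float64(240.0)) (np.float64(398.1), np.float64(290.6))
188 (np.float64(403.8), np.float64(239.7)) (np.float64(403.8), np.float64(290.1))
194 (np.float64(409.6), np.float64(239.4)) (np.float64(409.7), np.float64(290.5))
200 (np.float64(415.6), np.float64(240.0)) (np.float64(415.6), np.float64(290.0))
near (np.float64(369.1), np.float64(264.6))
walls (np.float64(365.9), np.float64(221.1)) (np.float64(365.9), np.float64(308.8)) (np.float64(433.6), np.float64(218.6)) (np.float64(433.6), np.float64(313.8))
tin near bottom (np.float64(427.1), np.float64(262.5)) tcp 394.6967861458012 261.005634558729
```

View pics/t2.png

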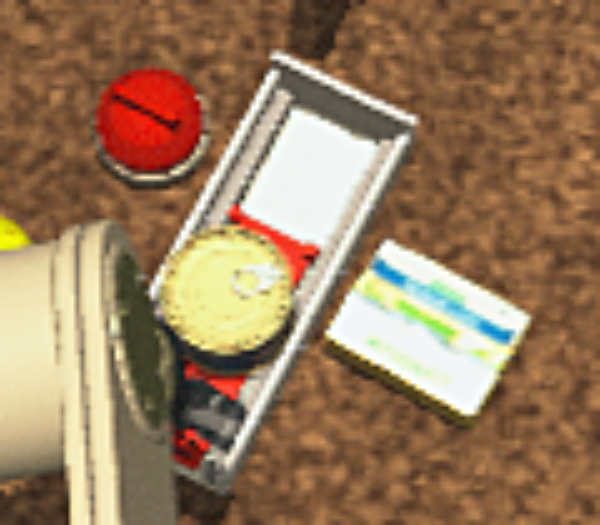

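Centreline correction is about +3 mm in tool y. The tip is at rack x≈-96 and the tin centre at about -27. Descending.

Request:
play_rows --motion '[[[0.9,0.3,3.2,0,0,0],[1.6,0.3,6,0,0,0],[2.1,0.3,7.8,0,0,0],[2.3,0.3,8.7,0,0,0],[2.3,0.3,8.7,0,0,0]]]'

```text
time: 2.2
tool_pos: [466.7, 95.3, 40.9]
tcp_rot: [-179.9, 14.9, 157.8]
ft_force: [1.4, -0.0, -0.2]
finger_gap: 0.3
grip_force: 0.0
```

Request:
play_rows --motion '[[[0.13,0,0.48,0,0,0],[0.26,0,0.97,0,0,0],[0.36,0,1.35,0,0,0],[0.44,0,1.64,0,0,0],[0.44,0,1.64,0,0,0]]]'

```text
time: 2.7
tool_pos: [466.7, 95.4, 23.9]
tcp_rot: [-180.0, 15.0, 157.8]
ft_force: [-0.0, -0.2, 0.2]
finger_gap: 0.4
grip_force: 0.0
```

Request:
play_rows --motion '[[[0.05,0,0.2,0,0,0],[0.1,0,0.4,0,0,0],[0.16,0,0.58,0,0,0],[0.16,0,0.58,0,0,0]]]'

```text
time: 3.1
tool_pos: [467.3, 95.5, 18.5]
tcp_rot: [180.0, 15.0, 157.8]
ft_force: [-0.8, 0.4, 4.8]
finger_gap: -0.1
grip_force: 2.1
```

Request:
play_rows --motion '[[[0.05,0,0.2,0,0,0],[0.1,0,0.39,0,0,0],[0.1,0,0.39,0,0,0],[0.1,0,0.39,0,0,0]]]'

```text
time: 3.5
tool_pos: [467.4, 95.5, 14.5]
tcp_rot: [180.0, 15.0, 157.8]
ft_force: [-1.5, -0.3, 6.6]
finger_gap: -0.1
grip_force: 2.9
```

Request:
play_rows --motion '[[[-0.48,0,0.13,0,0,0],[-0.97,0,0.26,0,0,0],[-1.45,0,0.39,0,0,0],[-1.93,0,0.52,0,0,0],[-2.41,0,0.65,0,0,0]]]'

```text
time: 4.0
tool_pos: [489.8, 86.2, 13.9]
tcp_rot: [-180.0, 14.9, 157.8]
ft_force: [-5.6, 2.9, 7.3]
finger_gap: 0.2
grip_force: 3.9
```

Request:
play_rows --motion '[[[-0.48,0,0.13,0,0,0],[-0.97,0,0.26,0,0,0],[-1.45,0,0.39,0,0,0],[-1.93,0,0.52,0,0,0],[-2.41,0,0.65,0,0,0]]]'

```text
time: 4.5
tool_pos: [512.7, 77.0, 13.8]
tcp_rot: [180.0, 14.9, 157.8]
ft_force: [-6.4, 3.4, 6.2]
finger_gap: -0.2
grip_force: 4.0
```

Run:
```python
from h import *
s=sensors.sense();print(s['tool_pos'],s['ft_force'])
a=snap('scene','s2.png');b=snap('top')
f=lambda im,y0,y1,x0,x1:cv2.resize(cv2.cvtColor(im,cv2.COLOR_RGB2BGR)[y0:y1,x0:x1],(400,400),interpolation=cv2.INTER_CUBIC)
cv2.imwrite('pics/c3.png',np.hstack([f(a['pixels'],130,240,210,320),f(b['pixels'],120,230,205,315)]))
```

```text
[512.73090321  76.98722488  13.79085183] [-6.39073144  3.44553124  6.16675376]
```

View pics/c3.png

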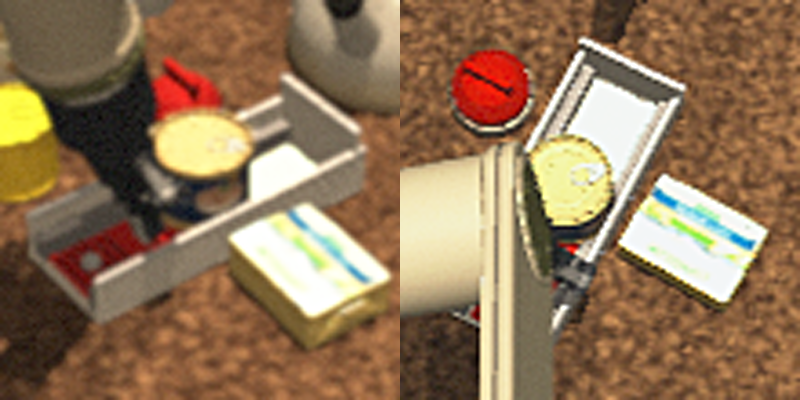

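The tin, at about (205,165) in the left panel, is upright, in contact with the fingertips and sliding. The strip is down and the bystanders haven't moved. Continuing.

Request:
play_rows --motion '[[[-0.48,0,0.13,0,0,0],[-0.97,0,0.26,0,0,0],[-1.45,0,0.39,0,0,0],[-1.93,0,0.52,0,0,0],[-2.41,0,0.65,0,0,0]]]'

```text
time: 5.1
tool_pos: [535.8, 67.6, 13.7]
tcp_rot: [180.0, 14.9, 157.8]
ft_force: [-5.3, 4.5, 6.6]
finger_gap: 0.4
grip_force: 4.1
```

Request:
play_rows --motion '[[[-0.48,0,0.13,0,0,0],[-0.97,0,0.26,0,0,0],[-1.45,0,0.39,0,0,0],[-1.93,0,0.52,0,0,0],[-2.41,0,0.65,0,0,0]]]'

```text
time: 5.6
tool_pos: [558.9, 58.2, 13.6]
tcp_rot: [180.0, 14.9, 157.8]
ft_force: [-5.6, 3.4, 7.3]
finger_gap: -0.1
grip_force: 4.1
```

Request:
play_rows --motion '[[[-0.4,0,0.11,0,0,0],[-0.8,0,0.21,0,0,0],[-1.2,0,0.32,0,0,0],[-1.5,0,0.4,0,0,0],[-1.5,0,0.4,0,0,0]]]'

```text
time: 6.1
tool_pos: [573.7, 52.1, 13.9]
tcp_rot: [180.0, 14.9, 157.8]
ft_force: [-3.6, 2.8, 6.1]
finger_gap: 0.2
grip_force: 3.6
```

Run:
```python
from h import *
s=sensors.sense();print(s['tool_pos'],s['ft_force'])
a=snap('scene');b=snap('top')
f=lambda im,y0,y1,x0,x1:cv2.resize(cv2.cvtColor(im,cv2.COLOR_RGB2BGR)[y0:y1,x0:x1],(400,400),interpolation=cv2.INTER_CUBIC)
cv2.imwrite('pics/c4.png',np.hstack([f(a['pixels'],130,240,210,320),f(b['pixels'],120,230,205,315)]))
im=cv2.cvtColor(b['pixels'],cv2.COLOR_RGB2HSV);m=np.zeros(im.shape[:2],'uint8')
q=(im[...,0]>18)&(im[...,0]<34)&(im[...,1]>70)&(im[...,1]<200)&(im[...,2]>150)
m[125:200,235:285]=q[125:200,235:285];c=max(cv2.findContours(m,0,1)[0],key=cv2.contourArea)
(x,y),rad=cv2.minEnclosingCircle(c);p=ray(b,x,y,82);th=np.radians(-22.2)
print(x,y,rad,'rack x',p[:2]@[np.cos(th),np.sin(th)]-491)
```

```text
[573.68457384  52.14053392  13.88297478] [-3.56436786  2.78101271  6.08253191]
245.0 168.0 31.57540512084961 rack x -3.531898369923397
```

View pics/c4.png

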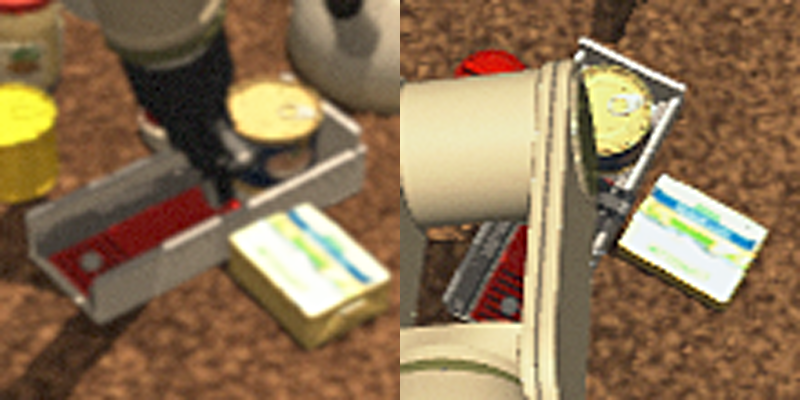

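The tin, at about (275,120) in the left panel, is upright in the rear bay near the end wall, and the strip is down. I'll nudge it 4 mm more for margin.

Request:
play_rows --motion '[[[-0.2,0,0.05,0,0,0],[-0.39,0,0.1,0,0,0],[-0.39,0,0.1,0,0,0]]]'

```text
time: 6.5
tool_pos: [577.1, 50.7, 13.8]
tcp_rot: [180.0, 14.9, 157.8]
ft_force: [-3.6, 2.2, 5.2]
finger_gap: 0.1
grip_force: 3.7
```

Backing off 6 mm with the strip still held, then lifting.

Request:
play_rows --motion '[[[0.3,0,-0.08,0,0,0],[0.58,0,-0.16,0,0,0],[0.45,0,-0.64,0,0,0],[0.32,0,-1.12,0,0,0],[0.19,0,-1.6,0,0,0]]]'

```text
time: 7.0
tool_pos: [571.3, 52.6, 28.9]
tcp_rot: [-180.0, 14.9, 157.8]
ft_force: [-0.2, -1.3, -0.3]
finger_gap: 0.2
grip_force: 0.0
```

Request:
play_rows --motion '[[[-0.3,0,-1.6,0,0,0],[-0.7,0,-3.5,0,0,0],[-1.2,0,-6,0,0,0],[-1.2,0,-10,0,0,0],[-1.2,0,-13,0,0,0]]]'

```text
time: 7.5
tool_pos: [550.8, 61.0, 159.1]
tcp_rot: [-180.0, 14.9, 157.8]
ft_force: [0.9, 0.0, 0.3]
finger_gap: 0.0
grip_force: 0.0
```

Request:
play_rows --motion '[[[4,0,-3,0,0,0],[8,0,-5,0,0,0],[12,0,-5,0,0,0],[14,0,-5,0,0,0],[14,0,-5,0,0,0]]]'

```text
time: 8.0
tool_pos: [411.7, 117.7, 168.3]
tcp_rot: [-179.9, 14.9, 157.9]
ft_force: [-0.1, 0.1, -0.1]
finger_gap: -0.0
grip_force: 0.0
```

Run:
```python
from h import *
a=snap('scene');b=snap('top')
f=lambda im,y0,y1,x0,x1:cv2.resize(cv2.cvtColor(im,cv2.COLOR_RGB2BGR)[y0:y1,x0:x1],(400,400),interpolation=cv2.INTER_CUBIC)
cv2.imwrite('pics/c5.png',np.hstack([f(a['pixels'],130,240,210,320),f(b['pixels'],120,230,205,315)]))
```

```text
(no output)
```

View pics/c5.png

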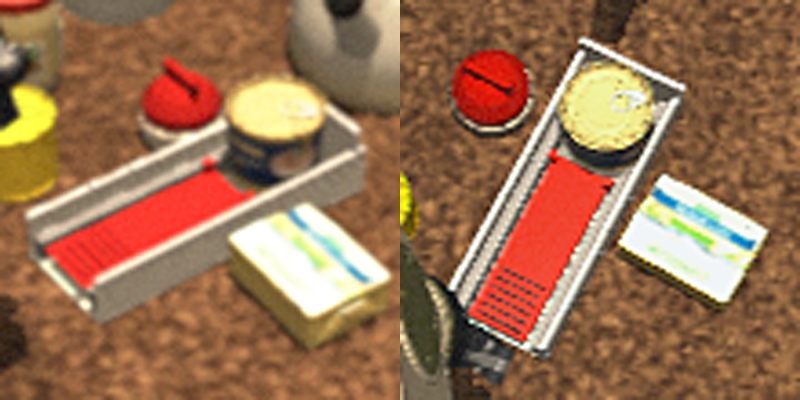

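The strip is back up, with the teeth at about (553,155) and (610,183) behind the tin. The tin stands upright in the rear bay at (607,105), the bystanders are in place and the arm is clear. Handing in.

```bash
python3 -c "
from bench import job
print(job.hand_in())"
```

```text
the job is handed in; nothing more can be done
None
```

I pushed the short tin past the held-down strip and let the strip spring back; the last pictures show it upright in the rear bay with the teeth up behind it and the timer and butter packet beside the rack in place, and the job is handed in (no verdict was returned).

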